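# Lock the warmer's service cover and hold its test dial

### The arm

A 6-joint arm with a two-finger parallel gripper is mounted at the origin on the work surface. World frame = base frame: x ahead of the robot, y to its left, z up, the work surface at z = 0. Lengths are in m, angles in rad, forces in N, time in s.
With the tool pointing down it reaches from about 0.3 to 0.95 m from the base axis. Payload 3.1 kg.
Tool frame: the origin (TCP) lies between the finger pads, 19 mm behind the fingertips; this is the grasp point; z points along the fingers, y is the line along which they close (so a half turn about z gives the same grasp; the last joint's range is limited). The gripper opens to 85 mm and grips with 20 to 120 N. Pads are 22 mm wide; open, the fingers measure 114 mm over their backs; the gripper's body (76 mm by 85 mm) begins 54 mm behind the grasp point. The pads swing forward as they close: fully open they stand 13 mm farther back than shut.
Start: joints at [-1.281, 0.308, 1.634, -0, 1.2, -0.07], TCP at [0.22, -0.585, 0.25] pointing down, gripper open.
Joint ranges: [-3.06, 3.06], [-0.79, 1.96], [0.05, 2.63], [-1.19, 4.34], [0.05, 2.64], [-2.94, 2.94]. Speed limits (rad/s): [2.79, 2.79, 3.14, 3.14, 3.14, 3.14].

### API

Orientations are given as a 3x3 rotation matrix whose columns are the frame's x, y, z axes.
In Python, from cell import ctrl gives the robot as it stands.
- The arm moves only by the tool carry_out, never from a script. Its argument "moves" is a list of rows, each a list of 7 numbers: the closure, from -1 (fully open) to 1 (shut), then the shift along the tool's x, y, z in cm, then the turn, a rotation vector about the tool's x, y, z in degrees. A call has 1 to 8 rows; each row is the pose to reach, as a shift and turn from the pose commanded when the call began, along the tool's axes at that moment; what a row does not reach only later rows make up. A row lasts 1/10 s, in which the tool goes at most 50 mm and 8.59 degrees, less where a joint would pass 70% of its speed; a pose out of reach is approached as far as the arm can. A call with a gripper value outside its range is refused whole. The fingers move at their own pace and stop on an object; "force" is the grip in N (left out, the last holds). Time passes only in rows, so rows that repeat a pose let the fingers close. It gives the time, the measured TCP pose, the force, the opening and the grip force at its end, in the units of the state.
- ctrl.read_state(): the state, without advancing time (a new reading comes with each control period).
- ctrl.capture(name): name is "side" or "top"; returns a dict with "image" (400x640x3 uint8, blue, green, red), "z_map" (400x640 float32, m along the optical axis (not along the pixel's ray), 0 where there is no reading), "K" (3x3 intrinsics, pixels), "extrinsics" (4x4, takes a point from world to camera coordinates). Camera axes: x right, y up, looking along -z (the intrinsics and any distortion apply to the point x, -y, -z); pixel columns grow to the right and rows downward; lengths in m; the calibration is good to about 2 mm. A picture is of the moment at which its call begins.
- ctrl.sign_off(): hands the job in; it is judged then, once.
Trained networks look in a picture, given as the dict that the camera call returned (one of the last four; its "shot" number tells which), for a name from the list of things; names that differ only in an ending like _2 or _b are one class to them, and where a whole thing is asked for, a point or a joint stands for the part that bears it (a point fixed in the world has none). Each returns a list of dicts, best first, with "confidence" (0 to 1); they miss things now and then, are a little off and sometimes report something else, mostly with a low value. They report only what shows in the picture. A call takes as long as a camera call. They do not tell look-alikes from the thing itself.
- ctrl.masks_of(thing, picture): "mask" (400x640 bool, what is visible of it).
- ctrl.spot_point(thing, picture): "at" ([x, y, z] in m, in the coordinates of the camera as it stood for that picture, good to about 4 mm: a listed point, or the origin of a listed thing).
The state is a dict: "time_s": time; "joint_pos": joint angles; "joint_velocities": joint speeds; "tau": joint torques, N m; "tcp_pos": TCP position; "tcp_rot": TCP orientation; "force": force on the tool from outside, world axes, zero at the start; "torque": the same for the moment, N m; "width": finger opening in m; "grip_force": force on a finger pad.
Only numpy, scipy, OpenCV 4.12 (cv2) and the standard library are available. Lean on these libraries where they do the work, as an engineer would, in place of code of your own. Each camera call takes 0.05 s, during which the arm holds its last target. There are 200 camera calls.

### The job

The food warmer's service cover is still unlocked: take the key from its stand, put its blade in the slot of the cover's captive screw and turn it clockwise until the slot lines up with the two lock marks, then put the key back upright in its stand and let go of it. Only then test the warmer: with the fingers turn the spring-return dial clockwise past its first two clicks to the third one (the long mark) and keep holding it there; the program finishes while the fingers still hold the dial against its spring. Leave everything else on the table where it is.

Things in the scene. Friction and masses are not known exactly. Their poses are not given: they have to be found in the camera images.
- warmer: Low stainless food warmer fixed to the table, 300 (x) x 360 (y) x 110 mm high; origin under its centre, +x to the back. Its flat top is the control deck: at the front the screw (x -85, y +90 mm) and the dial (x -85, y -90 mm); behind them two lidded pans, handles up to 144 mm. Round the screw a 3 mm grey cover with two dark lock marks, in front of and behind the screw (along x).
- screw_slot (a point): Centre of the floor of the screw's slot, 117 mm above the table; turns with the screw. Its x axis runs along the slot, z up. The steel head is about 28 mm across, its rim 9 mm above this floor; the slot is 7.5 mm wide, 9 mm deep, 28 mm long, open at both ends and in the floor solid.
- screw (a joint): Angle of the captive screw, turning clockwise seen from above as it grows; it does not rise or sink. 0: slot along the warmer's y; 1.57: slot along the warmer's x, in line with the lock marks (locked); it stops at 1.6. Starts between 0.35 and 0.65. Stays where it is left; needs about 0.1 N m.
- key: Key standing upright in the stand, loose, about 0.14 kg, 94 mm tall. Origin at the blade's tip, z up, x along blade and handle. From below: blade 22 (x) x 4 (y) x 15 mm, shank 12 mm round, collar 34 mm round at 45 to 50 mm, black handle block 60 (x) x 18 (y) mm at 50 to 94 mm. A half turn makes no difference. Has 1.75 mm to spare each side in the slot.
- key_grip (a point): Point to grip on the key's axis, 74 mm above the blade's tip, in the handle (pinch across the 18 mm); axes as the key.
- stand: White block fixed to the table, 75 (x) x 65 (y) x 55 mm high, origin under its centre. A hole 29 (x) x 17 (y) mm through its centre takes the key's shank; the key's collar rests on the block's top, its origin then 10 mm above the table, its x along the stand's x. Left or right of the warmer.
- dial_grip (a point): Point on the dial's axis, 141 mm above the table, in its grip bar (good TCP height); turns with the dial. x along the bar (pointer nose at -x), z up. Black dial: disc 60 mm across, top 119 mm above the table; on it a bar 46 (x) x 14 (y) mm up to 150 mm above the table, its middle 2 mm to +x of the axis; the nose reaches 32 mm to -x.
- dial (a joint): Dial angle, grows clockwise seen from above. 0: rest, at the first short mark; clicks (a ripple in the torque) at 0.4 and 0.8 (short marks) and 1.2 (third click, long mark); hard stop at 1.3. A spring always pulls it back to 0 when let go: 0.13 N m at rest, 0.32 N m at the third click, ripple about 0.08 N m; no click holds it.
- utensil_pot: Steel pot with utensils, 92 mm across, 115 mm high (utensils to 210 mm); loose, to be left alone; origin under its centre.
- sauce_bottle: White bottle, 60 mm across, 170 mm high; loose, to be left alone; origin under its centre.
- shaker_cup: Steel cup, 84 mm across, 120 mm high; loose, to be left alone; origin under its centre.
- bowl: White bowl, 130 mm across, 55 mm high; loose, to be left alone; origin under its centre.
- mug: White mug, 80 mm across, 90 mm high; loose, to be left alone; origin under its centre.
- spice_jar: Amber jar, 52 mm across, 85 mm high; loose, to be left alone; origin under its centre.
Things that resemble listed ones, but are neither listed nor needed, are in the scene too. Of the things shaped like the key, the black one is meant.

How it is judged:
On the way, in this order (a step that is already met when the one before it is completed fails the run):
1. the key's blade is in the screw's slot, the screw not yet locked (horizontal distance between key and screw_slot below 0.006 m and z of key in the frame of screw_slot below 0.0045 m and value of joint screw below 1.3 rad), for 0.1 s.
2. the screw is turned to its locked position with the key in the slot (horizontal distance between key and screw_slot below 0.006 m and z of key in the frame of screw_slot below 0.0045 m and value of joint screw above 1.42 rad), for 0.1 s.
3. the key is back upright in its stand and let go, the screw still locked, the dial at rest (value of joint screw above 1.42 rad and horizontal distance between key and stand below 0.012 m and z of key in the frame of stand below 0.016 m and angle between key's own z axis and vertical below 0.12 rad and contact force between the fingers and key below 0.1 N and value of joint dial below 0.2 rad), for 0.2 s.
4. the dial is held at the third click by the fingers (value of joint dial above 1.1 rad and contact force between the fingers and dial above 1 N), for 0.5 s.
At the end, for the whole second after the job is handed in: Screw at 1.42 rad or more; key upright in its stand (within 12 mm of its centre, collar within 6 mm of the block's top, tilt under 0.12 rad), not touched by the fingers; dial still, at 1.1 rad or more (third click 1.2), the fingers pressing on it with over 1 N, the key not touching it (all of step 4 and value of joint screw above 1.42 rad and horizontal distance between key and stand below 0.012 m and z of key in the frame of stand below 0.016 m and angle between key's own z axis and vertical below 0.12 rad and contact force between each of the fingers, dial and key below 0.1 N and velocity of joint dial between -0.2 and 0.2 rad/s); the arm keeps its last pose, push and grip.
It fails at once if the dial is worked before the cover is locked (value of joint dial above 0.3 rad and value of joint screw below 1.42 rad).
It fails at once if the screw is touched by the fingers instead of the key (contact force between the fingers and screw above 2 N).
It fails at once if something else on the table is moved by more than 30 mm (distance of any of utensil_pot, sauce_bottle, shaker_cup, bowl, mug, spice_jar from where it was at the start of the episode above 0.03 m).
It also fails if it takes over 64 s, if anything falls off the work surface, if the arm or the gripper's body presses on something with over 40 N, if the wrist force passes 120 N, or if a joint passes its speed limit or range.

## Working session

There is one attempt and no reset: what is moved stays moved. The work goes in short steps, Python scripts to look and compute and a tool call to move; the robot and the scene stay as the last step left them, time stands still between calls to the robot, and variables do not carry over. Pictures are saved under pics/ and viewed, at most 10 in all, crops included, and the job is handed in when it is done.

Besides the shell and the picture viewer there is one more tool, called as a command line: name --pt "numbers of a row" for each row, then --argument value for the rest. carry_out: Moves the arm, as the interface text tells. Its arguments: {"type":"object","properties":{"moves":{"type":"array"},"force":{"type":"number"}},"required":["moves"]}

```bash
mkdir -p pics
cat > h.py <<'E'
import numpy as np, cv2
from cell import ctrl
def w(pic,p):
    E=np.array(pic["extrinsics"]); return np.linalg.inv(E)@np.r_[p,1]
def deproj(pic,u,v,z=None):
    d=pic["z_map"][int(v),int(u)] if z is None else z
    K=np.array(pic["K"]); return w(pic,[(u-K[0,2])*d/K[0,0],-(v-K[1,2])*d/K[1,1],-d])[:3]
def onplane(pic,u,v,h):
    a=deproj(pic,u,v,.1);b=deproj(pic,u,v,1.); return a+(b-a)*(h-a[2])/(b[2]-a[2])
def proj(pic,P):
    c=np.array(pic["extrinsics"])@np.r_[P,1];K=np.array(pic["K"])
    return K[0,0]*c[0]/-c[2]+K[0,2],K[1,1]*c[1]/c[2]+K[1,2]
E
python3 - <<'E'
from h import *
np.set_printoptions(precision=4,suppress=True)
for n in ("top","side"):
    p=ctrl.capture(n); cv2.imwrite(f"pics/{n}0.png",p["image"])
    print(n,p["shot"],{k:v for k,v in p.items() if k not in("image","z_map","K","extrinsics")})
    for t in ("warmer","screw_slot","key","key_grip","stand","dial_grip","utensil_pot","sauce_bottle","shaker_cup","bowl","mug","spice_jar"):
        for r in ctrl.spot_point(t,p):
            P=w(p,r["at"])[:3]; print(t,round(r["confidence"],2),P,np.round(proj(p,P)))
print(ctrl.read_state())
E
```

```text
top 1 {'shot': 1}
warmer 0.88 [0.5841 0.0106 0.0012] [318. 186.]
screw_slot 0.69 [0.4847 0.0878 0.1192] [287. 217.]
key 0.77 [0.474  0.3795 0.0101] [192. 225.]
key 0.75 [ 0.5822  0.4056 -0.0018] [186. 189.]
key 0.7 [ 0.3903  0.2818 -0.0023] [226. 253.]
key_grip 0.77 [0.5813 0.4063 0.0751] [175. 185.]
key_grip 0.61 [0.3895 0.2817 0.0741] [218. 254.]
key_grip 0.25 [0.5817 0.013  0.0023] [317. 187.]
key_grip 0.16 [ 0.3136 -0.261  -0.0016] [414. 279.]
stand 0.91 [0.4719 0.3807 0.0019] [193. 226.]
stand 0.53 [0.2688 0.2348 0.0055] [241. 296.]
dial_grip 0.84 [ 0.5162 -0.0919  0.1399] [356. 203.]
dial_grip 0.49 [0.2686 0.2416 0.0004] [239. 296.]
utensil_pot 0.91 [ 0.4529 -0.3589 -0.0001] [447. 229.]
utensil_pot 0.31 [0.4718 0.379  0.0862] [182. 224.]
sauce_bottle 0.84 [ 0.6971  0.3818 -0.0014] [195. 151.]
shaker_cup 0.89 [ 0.6874 -0.3434 -0.0049] [437. 150.]
bowl 0.91 [ 0.3148 -0.2582 -0.0007] [413. 278.]
mug 0.86 [0.2691 0.2382 0.0041] [239. 296.]
spice_jar 0.85 [ 0.3202 -0.4198 -0.0016] [471. 276.]
spice_jar 0.7 [0.4738 0.3782 0.0854] [183. 223.]
side 2 {'shot': 2}
warmer 0.86 [0.5827 0.0
[... 823 characters left out ...]
bowl 0.56 [ 0.3191 -0.2606  0.0014] [398. 195.]
mug 0.56 [0.2721 0.2425 0.0002] [361. 331.]
spice_jar 0.73 [ 0.3165 -0.4197 -0.0015] [411. 168.]
{'time_s': 1.3, 'joint_pos': array([-1.2807,  0.3081,  1.6338, -0.    ,  1.1997, -0.0697]), 'joint_velocities': array([-0.0002, -0.0009,  0.0004, -0.0003,  0.0008, -0.0001]), 'tau': array([  0.0011, -41.5289, -27.7076,  -0.0003,   0.0009,  -0.    ]), 'tcp_pos': array([ 0.22 , -0.585,  0.25 ]), 'tcp_rot': array([[ 0.936 ,  0.3521, -0.    ],
       [ 0.3521, -0.936 , -0.    ],
       [-0.    ,  0.    , -1.    ]]), 'force': array([ 0.47  ,  0.5437, -0.701 ]), 'torque': array([-0.0381, -0.0218, -0.0563]), 'grip_force': 0.0, 'width': 0.08525399801553027}
```

View images.

View pics/top0.png

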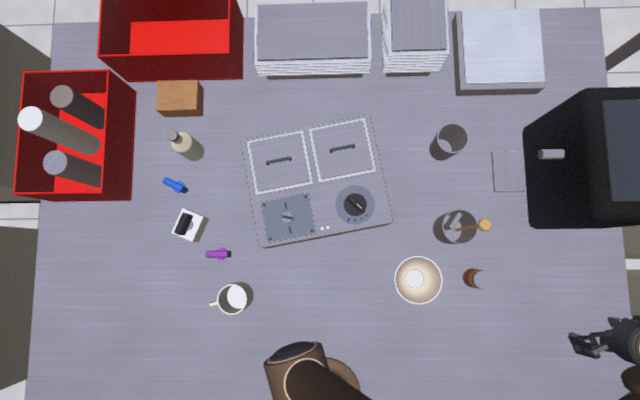

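Run:
```python
import cv2
t=cv2.imread("pics/top0.png");s=cv2.imread("pics/side0.png")
a=cv2.resize(t[165:285,145:265],(400,400),interpolation=cv2.INTER_CUBIC)
b=cv2.resize(t[180:240,260:380],(800,400)[:2],interpolation=cv2.INTER_CUBIC)
c=cv2.resize(s[280:380,190:330],(560,400))[:, :400]
cv2.imwrite("pics/crop1.png",cv2.vconcat([cv2.resize(cv2.hconcat([a,c]),(600,300)),cv2.resize(b,(600,300))]))
```

```text
(no output)
```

View pics/crop1.png

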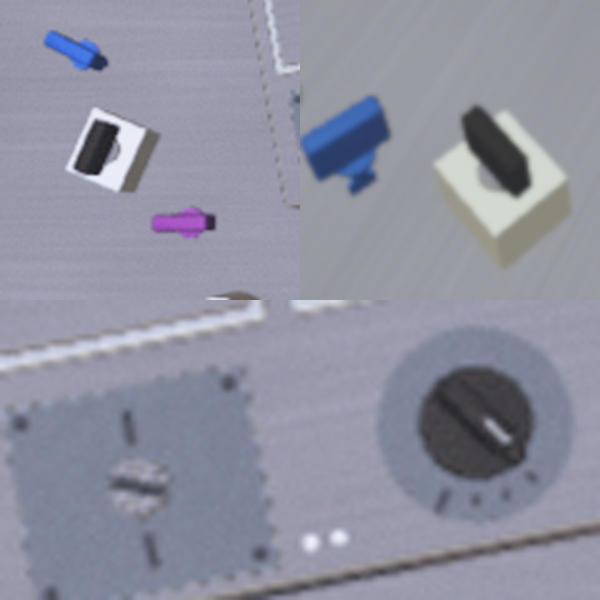

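```bash
cat >> h.py <<'E'
def rect(pic,img,c,h,half=.05,n=200):
    "patch on plane z=h: up=+x, left=+y"
    q=[(c[0]+a*half,c[1]+b*half,h) for a,b in((1,1),(1,-1),(-1,-1),(-1,1))]
    src=np.float32([proj(pic,p) for p in q]); dst=np.float32([[0,0],[n,0],[n,n],[0,n]])
    return cv2.warpPerspective(img,cv2.getPerspectiveTransform(src,dst),(n,n),flags=cv2.INTER_CUBIC)
E
python3 - <<'E'
from h import *
np.set_printoptions(precision=4,suppress=True)
T={"stand":((.472,.379),.055,.06),"handle":((.472,.379),.104,.06),"screw":((.484,.0905),.126,.03),"dial":((.5155,-.091),.15,.06)}
rows=[]
for n in ("top","side"):
    ps=[ctrl.capture(n) for _ in range(6)]; p=ps[0]
    im=np.mean([q["image"].astype(np.float32) for q in ps],0)
    r=[rect(p,im,c,h,hf) for c,h,hf in T.values()]; rows.append(np.hstack(r))
    z=np.median([q["z_map"] for q in ps],0)
    np.savez(f"{n}.npz",im=im,z=z,K=p["K"],extrinsics=p["extrinsics"])
    vv,uu=np.mgrid[:400,:640]; K=np.array(p["K"]); m=z>0
    C=np.stack([(uu-K[0,2])*z/K[0,0],-(vv-K[1,2])*z/K[1,1],-z,np.ones_like(z)],-1)[m]
    W=(C@np.linalg.inv(np.array(p["extrinsics"])).T)[:,:3]
    def box(c,r,lo,hi,nm):
        s=W[(np.hypot(*(W[:,:2]-c).T)<r)&(W[:,2]>lo)&(W[:,2]<hi)]
        if len(s)<5: print(n,nm,len(s));return
        b=cv2.minAreaRect((s[:,:2]*1000).astype(np.float32)); ev,V=np.linalg.eigh(np.cov(s[:,:2].T)); d=V[:,1]
        print(n,nm,len(s),"zmed",np.median(s[:,2]),"mean",s.mean(0),"rect",np.round(b[0],1),np.round(b[1],1),round(b[2],1),"pca deg",np.degrees(np.arctan2(d[1],d[0])))
    box((.472,.379),.07,.049,.061,"stand"); box((.472,.379),.07,.098,.11,"handle")
    box((.5155,-.091),.05,.144,.156,"dialbar"); box((.584,.011),.26,.105,.1155,"deck")
o=np.clip(np.vstack(rows),0,255).astype(np.uint8)
for i in range(0,800,200):
  for j in (0,200): cv2.drawMarker(o,(i+100,j+100),(0,0,255),0,9,1)
cv2.imwrite("pics/rect.png",o)
E
```

```text
top stand 375 zmed 0.05503328397419249 mean [0.4711 0.3698 0.0551] rect [473.1 378.4] [66.  75.2] 67.1 pca deg 166.8533281738085
top handle 150 zmed 0.10362391063938603 mean [0.4733 0.3769 0.1032] rect [473.4 378.1] [17.6 59.1] 67.1 pca deg 157.64063296109958
top dialbar 102 zmed 0.14952109550108034 mean [ 0.5169 -0.0867  0.1492] rect [517.  -86.7] [44.8 12.9] 43.9 pca deg -135.38760397235657
top deck 7903 zmed 0.11034103242498539 mean [0.531  0.0088 0.1106] rect [583.8  15.7] [299.4 359.2] 10.3 pca deg 101.38492574605674
side stand 697 zmed 0.05496400357728126 mean [0.4663 0.3857 0.055 ] rect [470.4 378.7] [65.3 76.3] 66.9 pca deg -173.06604778549996
side handle 230 zmed 0.10359025264660537 mean [0.4687 0.3807 0.1032] rect [470.  379.1] [18.  58.9] 66.9 pca deg 158.2069176996
side dialbar 65 zmed 0.14952306755719258 mean [ 0.5135 -0.0839  0.1489] rect [514.1 -84.7] [43.6 13.5] 48.6 pca deg -135.4497629968975
side deck 5209 zmed 0.11044172834662969 mean [0.5193 0.0469 0.1109] rect [580.1  16.3] [298.5 359.6] 10.3 pca deg 90.26849605406828
```

View pics/rect.png

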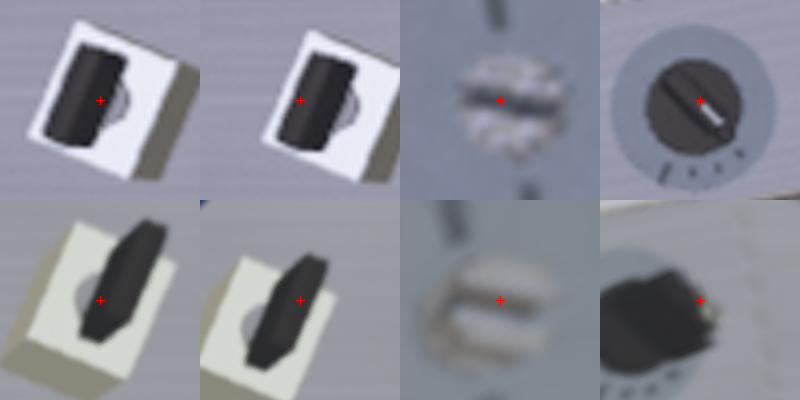

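```bash
cat >> h.py <<'E'
def plan(*tg):
    "targets x,y,z,yaw(deg of tool x, tool down); prints shift cm + turn, chained"
    s=ctrl.read_state(); p=np.array(s["tcp_pos"]); R=np.array(s["tcp_rot"])
    for x,y,z,th in tg:
        t=np.radians(th); G=np.array([[np.cos(t),np.sin(t),0],[np.sin(t),-np.cos(t),0],[0,0,-1.]])
        d=R.T@(np.array([x,y,z])-p)*100; r=np.degrees(cv2.Rodrigues(R.T@G)[0].ravel())
        n=max(np.linalg.norm(d)/5,np.linalg.norm(r)/8.59)
        print(np.round(d,2).tolist(),np.round(r,1).tolist(),"rows",round(n,1)); p=np.array([x,y,z]);R=G
E
python3 - <<'E'
from h import *
for n in("top","side"):
    f=np.load(n+".npz"); im=f["im"].mean(2)
    for c,h in (((.4838,.0893),.126),((.4805,.0893),.126),((.4838,.0893),.117)):
        r=rect(f,im,c,h,.02,200); cv2.GaussianBlur(r,(0,0),3,r)
        yy,xx=np.mgrid[:200,:200]-100.; m=np.hypot(xx,yy)<65; wt=np.clip(np.percentile(r[m],35)-r,0,None)*m
        X=np.stack([xx,yy],-1); mu=(X*wt[...,None]).sum((0,1))/wt.sum(); D=X-mu
        S=np.einsum('ijk,ijl,ij->kl',D,D,wt)/wt.sum(); e,V=np.linalg.eigh(S); d=V[:,1]
        wa=np.degrees(np.arctan2(-d[0],-d[1]))%180
        print(n,c,h,"ctr",c[0]-mu[1]*2e-4,c[1]-mu[0]*2e-4,"ang",wa,"q",np.radians(100.3-wa),np.sqrt(e)/5)
plan((.33,-.23,.30,85),(.42,.12,.30,145),(.472,.3785,.20,157),(.472,.3785,.084,157))
E
```

```text
top (0.4838, 0.0893) 0.126 ctr 0.48321951867583063 0.08841868021919692 ang 78.56244601242018 q 0.37939188841329036 [1.60257583 6.92877499]
top (0.4805, 0.0893) 0.126 ctr 0.48315543407890266 0.08822354060839847 ang 78.32413103079527 q 0.3835512694994748 [1.62813873 6.93969572]
top (0.4838, 0.0893) 0.117 ctr 0.4839022551879001 0.08876127392528593 ang 78.549004194056 q 0.37962649240120044 [1.59657346 7.13791637]
side (0.4838, 0.0893) 0.126 ctr 0.4832239201544306 0.09124600143724751 ang 77.75043573221774 q 0.3935641413628647 [1.65423714 6.53716265]
side (0.4805, 0.0893) 0.126 ctr 0.4826818122259973 0.090915556071416 ang 76.73498037327421 q 0.4112871807834501 [2.87499471 6.16202938]
side (0.4838, 0.0893) 0.117 ctr 0.4868991368563837 0.09011157554604117 ang 91.34896438761076 q 0.15622504289945907 [2.85593028 7.34070759]
[22.79, -29.36, -5.0] [-0.0, -0.0, -64.4] rows 7.5
[35.65, 5.92, 0.0] [0.0, 0.0, -60.0] rows 7.2
[10.57, 24.16, 10.0] [0.0, 0.0, -12.0] rows 5.6
[0.0, 0.0, 11.6] [0.0, 0.0, 0.0] rows 2.3
```

The close crop shows three things shaped like the key: the black one in the white stand at top-image pixel (183,223), a blue one at (176,185) and a purple one at (218,254). I choose the black one. Stand and handle heights measure 55 and 104 mm, which match the description.

carry_out --pt "-1 22.8 -29.4 -5 0 0 -64.4" --pt "-1 22.8 -29.4 -5 0 0 -64.4" --pt "-1 22.8 -29.4 -5 0 0 -64.4" --pt "-1 22.8 -29.4 -5 0 0 -64.4" --pt "-1 22.8 -29.4 -5 0 0 -64.4" --pt "-1 22.8 -29.4 -5 0 0 -64.4" --pt "-1 22.8 -29.4 -5 0 0 -64.4" --pt "-1 22.8 -29.4 -5 0 0 -64.4" --force 80

```text
time_s: 2.7
tcp_pos: [0.3304, -0.2265, 0.3007]
tcp_rot: [[0.08, 0.997, 0.002], [0.997, -0.08, 0.0], [0.0, 0.001, -1.0]]
force: [0.6, -1.1, -0.7]
width: 0.0856
grip_force: 0.0
```

carry_out --pt "-1 35.6 5.9 0 0 0 -60" --pt "-1 35.6 5.9 0 0 0 -60" --pt "-1 35.6 5.9 0 0 0 -60" --pt "-1 35.6 5.9 0 0 0 -60" --pt "-1 35.6 5.9 0 0 0 -60" --pt "-1 35.6 5.9 0 0 0 -60" --pt "-1 35.6 5.9 0 0 0 -60" --pt "-1 35.6 5.9 0 0 0 -60"

```text
time_s: 3.5
tcp_pos: [0.4202, 0.1243, 0.3005]
tcp_rot: [[-0.823, 0.567, 0.001], [0.567, 0.823, 0.002], [0.0, 0.003, -1.0]]
force: [0.5, -0.0, -0.3]
width: 0.0856
grip_force: 0.0
```

carry_out --pt "-1 10.6 24.2 10 0 0 -12" --pt "-1 10.6 24.2 10 0 0 -12" --pt "-1 10.6 24.2 10 0 0 -12" --pt "-1 10.6 24.2 10 0 0 -12" --pt "-1 10.6 24.2 10 0 0 -12" --pt "-1 10.6 24.2 10 0 0 -12" --pt "-1 10.6 24.2 10 0 0 -12"

```text
time_s: 4.2
tcp_pos: [0.4711, 0.3811, 0.1975]
tcp_rot: [[-0.921, 0.389, -0.002], [0.389, 0.921, -0.001], [0.002, -0.002, -1.0]]
force: [-0.7, -0.5, -0.8]
width: 0.0852
grip_force: 0.0
```

```bash
python3 -c "
from h import *
s=ctrl.read_state();print(s['time_s'],s['tcp_pos'],s['tcp_rot'],s['joint_pos'])
plan((.472,.3785,.084,157))"
```

```text
4.2 [0.47111557 0.38113542 0.19745603] [[-9.21261675e-01  3.88935545e-01 -2.46319982e-03]
 [ 3.88938756e-01  9.21263095e-01 -9.76938972e-04]
 [ 1.88928880e-03 -1.85805031e-03 -9.99996489e-01]] [ 6.08063279e-01  3.26605953e-01  1.72238008e+00  6.80918427e-04
  1.09518651e+00 -5.63567241e-01]
[-0.21, -0.19, 11.35] [-0.1, -0.1, 0.1] rows 2.3
```

carry_out --pt "-1 0 0 0 0 0 0" --pt "-1 0 0 3 0 0 0" --pt "-1 0 0 6 0 0 0" --pt "-1 0 0 9 0 0 0" --pt "-1 0 0 11 0 0 0" --pt "-1 0 0 11.6 0 0 0" --pt "-1 0 0 11.6 0 0 0"

```text
time_s: 4.9
tcp_pos: [0.4715, 0.3775, 0.084]
tcp_rot: [[-0.92, 0.392, -0.001], [0.392, 0.92, -0.001], [0.001, -0.001, -1.0]]
force: [-0.1, -0.1, -0.6]
width: 0.0855
grip_force: 0.0
```

```bash
python3 -c "
from h import *
plan((.472,.3785,.084,157))"
```

```text
[-0.01, 0.11, -0.0] [-0.1, -0.0, -0.1] rows 0.0
```

carry_out --pt "1 0 0.1 0 0 0 0" --pt "1 0 0.1 0 0 0 0" --pt "1 0 0.1 0 0 0 0" --pt "1 0 0.1 0 0 0 0" --pt "1 0 0.1 0 0 0 0" --pt "1 0 0.1 0 0 0 0" --pt "1 0 0.1 0 0 0 0" --pt "1 0 0.1 0 0 0 0"

```text
time_s: 5.7
tcp_pos: [0.4724, 0.3803, 0.0847]
tcp_rot: [[-0.921, 0.39, 0.001], [0.39, 0.921, 0.001], [-0.001, 0.001, -1.0]]
force: [-0.3, -0.5, 5.4]
width: 0.0172
grip_force: 78.2
```

carry_out --pt "1 0 0.1 -1 0 0 0" --pt "1 0 0.1 -3 0 0 0" --pt "1 0 0.1 -6 0 0 0" --pt "1 0 0.1 -9 0 0 0" --pt "1 0 0.1 -12 0 0 0" --pt "1 0 0.1 -15 0 0 0" --pt "1 0 0.1 -16 0 0 0" --pt "1 0 0.1 -16 0 0 0"

```text
time_s: 6.5
tcp_pos: [0.4731, 0.3815, 0.2456]
tcp_rot: [[-0.921, 0.39, 0.003], [0.39, 0.921, 0.002], [-0.002, 0.003, -1.0]]
force: [0.3, 0.5, -2.1]
width: 0.0174
grip_force: 78.0
```

Run:
```python
from h import *
p=ctrl.capture("side"); q=ctrl.capture("top")
s=ctrl.read_state(); print(s["tcp_pos"],s["width"],s["force"])
u,v=map(int,proj(p,s["tcp_pos"]-np.array([0,0,.03])))
a=cv2.resize(p["image"][v-50:v+50,u-50:u+50],(400,400),interpolation=cv2.INTER_CUBIC)
u,v=map(int,proj(q,s["tcp_pos"]-np.array([0,0,.03])))
b=cv2.resize(q["image"][v-50:v+50,u-50:u+50],(400,400),interpolation=cv2.INTER_CUBIC)
cv2.imwrite("pics/lift.png",cv2.hconcat([a,b]))
for r in ctrl.spot_point("key",p)+ctrl.spot_point("key_grip",p): print(r["confidence"],w(p,r["at"])[:3])
plan((.482,.24,.24,117),(.4825,.0893,.24,78.3),(.4825,.0893,.20,78.3))
```

```text
[0.47138212 0.38025495 0.2422368 ] 0.01721793213350102 [ 0.87113439  0.15081996 -2.26671488]
0.93 [0.47946184 0.37968374 0.17107796]
0.89 [ 0.58133768  0.40372416 -0.00297155]
0.8 [ 0.3925827   0.28382568 -0.00080735]
0.24 [0.47135441 0.37930917 0.24966688]
0.98 [0.39112382 0.28546978 0.07631812]
0.89 [0.58206538 0.41130575 0.07289893]
0.73 [0.4748756  0.38171883 0.24630165]
[-6.48, -12.45, 0.17] [-0.3, -0.1, 40.0] rows 4.7
[-13.45, -6.8, 0.0] [0.0, 0.0, 38.7] rows 4.5
[0.0, 0.0, 4.0] [0.0, 0.0, 0.0] rows 0.8
```

View pics/lift.png

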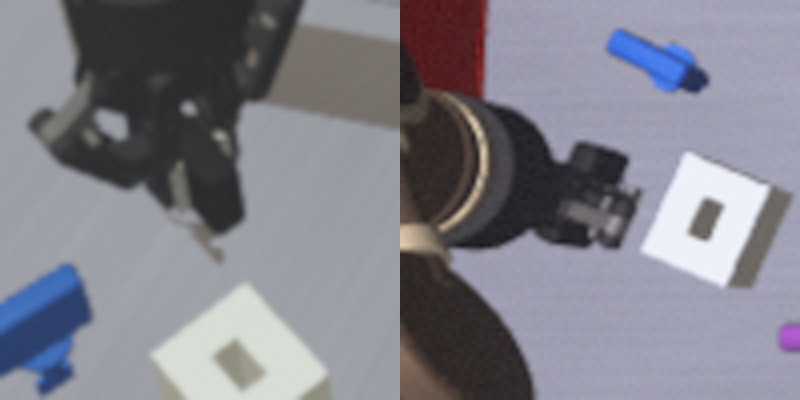

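```bash
cat >> h.py <<'E'
def cloud(p,z=None):
    z=p["z_map"] if z is None else z; K=np.array(p["K"]); vv,uu=np.mgrid[:400,:640]; m=z>0
    C=np.stack([(uu-K[0,2])*z/K[0,0],-(vv-K[1,2])*z/K[1,1],-z,np.ones_like(z)],-1)[m]
    return (C@np.linalg.inv(np.array(p["extrinsics"])).T)[:,:3]
def keytilt():
    out=[]
    for n in("side","top"):
        for _ in range(2):
            p=ctrl.capture(n)
            for r in ctrl.spot_point("key",p):
                P=w(p,r["at"])[:3]; s=ctrl.read_state(); t=s["tcp_pos"]
                if np.linalg.norm(P-t+[0,0,.074])<.04: out.append(P-t); print(n,r["confidence"],P,"tip-tcp in tool mm",np.round(s["tcp_rot"].T@(P-t)*1000,1))
        W=cloud(p); d=W-t; sel=W[(np.hypot(d[:,0],d[:,1])<.045)&(d[:,2]<-.021)&(d[:,2]>-.085)]
        L=((sel-t)@s["tcp_rot"])*1000
        for a,b in((21,28),(28,40),(40,56),(56,66),(66,80)):
            q=L[(L[:,2]>a)&(L[:,2]<b)]
            if len(q): print(n,a,b,len(q),"med",np.round(np.median(q,0),1),"min",np.round(q.min(0),1),"max",np.round(q.max(0),1))
E
python3 - <<'E'
from h import *
keytilt()
E
```

```text
side 0.91 [0.47384262 0.37879058 0.17024932] tip-tcp in tool mm [-3.  -0.1 71.5]
side 0.78 [0.47454318 0.37842969 0.167372  ] tip-tcp in tool mm [-3.4 -0.6 75.1]
side 21 28 31 med [10.2 10.6 25.6] min [-0.5 -7.8 21.5] max [30.3 16.7 28. ]
side 28 40 5 med [ 8.8 14.5 28.7] min [-1.8  6.3 28.4] max [16.7 16.1 30.6]
side 40 56 11 med [ 6.1  3.  50.7] min [ 1.5  0.2 46.7] max [ 7.5  5.3 55.1]
side 56 66 18 med [ 8.2  1.2 60.6] min [-0.6 -2.4 56.1] max [13.6  5.  64.6]
side 66 80 12 med [ 6.4  1.  70.7] min [-9.  -1.4 66.2] max [12.7  1.6 74.1]
top 0.46 [0.4741288  0.37903694 0.1667477 ] tip-tcp in tool mm [-2.6 -0.6 76.4]
top 0.77 [0.47660535 0.38211268 0.17258436] tip-tcp in tool mm [-3.5  2.9 71.1]
top 21 28 7 med [-13.2 -10.2  24.8] min [-19.7 -13.1  23. ] max [-9.5 -7.2 27.6]
top 40 56 1 med [-5.8 -4.  55.2] min [-5.8 -4.  55.2] max [-5.8 -4.  55.2]
top 56 66 4 med [-10.4  -0.8  59.8] min [-12.2  -2.1  58.7] max [-7.8  1.4 60.4]
top 66 80 7 med [-8.  -0.6 69.3] min [-11.7  -1.8  66.2] max [-3.4  0.2 74.9]
```

carry_out --pt "1 -1.5 -2.5 0 0 0 8" --pt "1 -3 -5.5 0 0 0 16" --pt "1 -4.5 -8.5 0 0 0 24" --pt "1 -5.5 -11 0 0 0 32" --pt "1 -6.5 -12.5 0 0 0 40" --pt "1 -6.5 -12.5 0 0 0 40"

```text
time_s: 7.7
tcp_pos: [0.4837, 0.2384, 0.2442]
tcp_rot: [[-0.451, 0.892, 0.0], [0.892, 0.451, -0.001], [-0.001, 0.0, -1.0]]
force: [0.5, 0.4, -1.8]
width: 0.0174
grip_force: 78.2
```

carry_out --pt "1 -3 -1.4 0 0 0 8" --pt "1 -6 -2.8 0 0 0 16" --pt "1 -9 -4.5 0 0 0 24" --pt "1 -11.5 -5.8 0 0 0 32" --pt "1 -13.4 -6.8 0 0 0 38.7" --pt "1 -13.4 -6.8 0 0 0 38.7" --pt "1 -13.4 -6.8 0 0 0 38.7" --pt "1 -13.4 -6.8 0 0 0 38.7"

```text
time_s: 8.5
tcp_pos: [0.4838, 0.0913, 0.2441]
tcp_rot: [[0.2, 0.98, 0.0], [0.98, -0.2, 0.001], [0.001, 0.0, -1.0]]
force: [0.2, 0.7, -1.5]
width: 0.0174
grip_force: 78.2
```

Run:
```python
from h import *
keytilt()
s=ctrl.read_state(); print(s["tcp_pos"],np.round(s["tcp_rot"],3).tolist(),s["force"],s["time_s"])
plan((.4825,.0893,.208,78.3))
o=[]
for n in("side","top"):
    p=ctrl.capture(n);u,v=map(int,proj(p,(.4825,.0893,.15)))
    o.append(cv2.resize(p["image"][v-40:v+40,u-40:u+40],(400,400),interpolation=cv2.INTER_CUBIC))
cv2.imwrite("pics/over.png",cv2.hconcat(o))
```

```text
side 0.59 [0.48671798 0.08860322 0.17258085] tip-tcp in tool mm [-2.   3.5 71.4]
side 0.81 [0.483837   0.08892955 0.17026061] tip-tcp in tool mm [-2.   0.6 73.7]
side 21 28 28 med [  5.3 -13.3  25.3] min [ -9.7 -19.1  21.3] max [29.9  1.7 27.2]
side 28 40 4 med [ 8.1 -9.8 28.7] min [  6.4 -15.6  28.4] max [14.1 -2.8 39.6]
side 40 56 26 med [ 5.1 -4.6 48.1] min [-1.2 -8.5 40.1] max [ 7.8  1.4 55.9]
side 56 66 14 med [ 2.8 -3.1 62. ] min [-11.2  -5.9  57.2] max [11.5 -1.3 65.5]
side 66 80 13 med [ 4.8 -3.4 69.4] min [-9.5 -4.2 66. ] max [13.2 -1.7 73.8]
[0.4836043  0.09047627 0.2439401 ] [[0.202, 0.979, -0.0], [0.979, -0.202, 0.0], [0.0, -0.0, -1.0]] [-0.31128436 -0.42002296 -1.38128814] 8.9
[-0.14, -0.08, 3.59] [-0.0, -0.0, 0.1] rows 0.7
```

View pics/over.png

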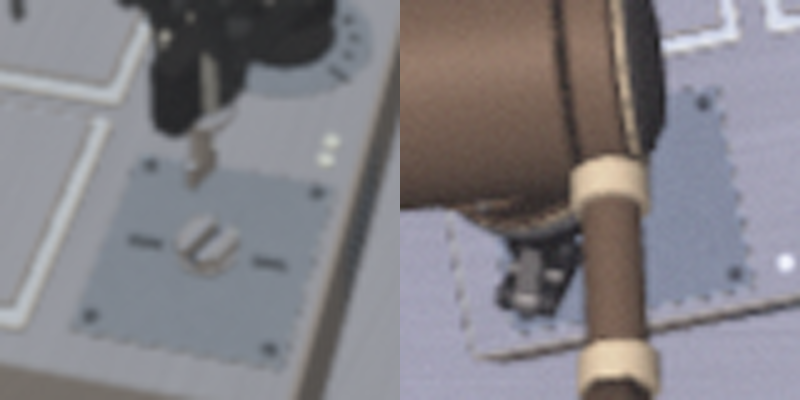

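carry_out --pt "1 -0.1 -0.07 1 0 0 0" --pt "1 -0.1 -0.07 2 0 0 0" --pt "1 -0.1 -0.07 3 0 0 0" --pt "1 -0.1 -0.07 3.7 0 0 0" --pt "1 -0.1 -0.07 4.1 0 0 0" --pt "1 -0.1 -0.07 4.1 0 0 0" --pt "1 -0.1 -0.07 4.3 0 0 0" --pt "1 -0.1 -0.07 4.6 0 0 0"

```text
time_s: 9.8
tcp_pos: [0.4834, 0.0894, 0.1985]
tcp_rot: [[0.202, 0.979, 0.002], [0.979, -0.202, 0.0], [0.0, 0.002, -1.0]]
force: [0.1, 0.0, -0.6]
width: 0.0173
grip_force: 78.2
```

carry_out --pt "1 0 0 0 0 0 0" --pt "1 0 0 0 0 0 0"

```text
time_s: 10.0
tcp_pos: [0.4828, 0.0893, 0.1981]
tcp_rot: [[0.202, 0.979, 0.0], [0.979, -0.202, 0.0], [0.0, 0.0, -1.0]]
force: [1.1, 0.2, -1.9]
width: 0.0172
grip_force: 78.2
```

Run:
```python
from h import *
s=ctrl.read_state(); print(s["tcp_pos"],s["force"],s["torque"],s["time_s"])
o=[]
for n in("side",):
    p=ctrl.capture(n);u,v=map(int,proj(p,(.4825,.0893,.14)))
    o.append(cv2.resize(p["image"][v-25:v+25,u-25:u+25],(400,400),interpolation=cv2.INTER_CUBIC))
cv2.imwrite("pics/in1.png",cv2.hconcat(o))
```

```text
[0.48284434 0.08933378 0.19810912] [ 1.09879011  0.15847401 -1.89036958] [-0.03063484  0.03087357 -0.03544169] 10.0
```

carry_out --pt "1 0 0 0.2 0 0 0" --pt "1 0 0 0.4 0 0 0" --pt "1 0 0 0.5 0 0 0" --pt "1 0 0 0.5 0 0 0"

```text
time_s: 10.45
tcp_pos: [0.4825, 0.0893, 0.1927]
tcp_rot: [[0.203, 0.979, -0.001], [0.979, -0.203, -0.0], [-0.0, -0.001, -1.0]]
force: [-0.5, -0.9, -2.1]
width: 0.0173
grip_force: 78.2
```

carry_out --pt "1 0 0 0 0 0 8" --pt "1 0 0 0 0 0 16" --pt "1 0 0 0 0 0 24" --pt "1 0 0 0 0 0 32" --pt "1 0 0 0 0 0 40" --pt "1 0 0 0 0 0 48" --pt "1 0 0 0 0 0 56" --pt "1 0 0 0 0 0 64"

```text
time_s: 11.25
tcp_pos: [0.4831, 0.089, 0.193]
tcp_rot: [[0.97, 0.242, 0.001], [0.242, -0.97, -0.001], [0.001, 0.001, -1.0]]
force: [1.5, -1.3, -1.8]
width: 0.0173
grip_force: 78.1
```

Run:
```python
from h import *
s=ctrl.read_state(); print(s["tcp_pos"],s["tcp_rot"][:,0],s["force"],s["torque"],s["time_s"],s["joint_pos"][5])
```

```text
[0.48308569 0.08895862 0.19296879] [9.70170648e-01 2.42422126e-01 6.52672828e-04] [ 1.49372077 -1.32635595 -1.83969128] [-0.22570478 -0.13929281  0.08956292] 11.25 1.420574974331651
```

carry_out --pt "1 0 0 0 0 0 5" --pt "1 0 0 0 0 0 10" --pt "1 0 0 0 0 0 13" --pt "1 0 0 0 0 0 13" --pt "1 0 0 0 0 0 13"

```text
time_s: 11.75
tcp_pos: [0.483, 0.0889, 0.193]
tcp_rot: [[1.0, 0.024, 0.001], [0.024, -1.0, -0.001], [0.001, 0.001, -1.0]]
force: [0.9, -2.4, -2.3]
width: 0.0172
grip_force: 78.1
```

Run:
```python
from h import *
s=ctrl.read_state(); print(s["tcp_pos"],s["tcp_rot"][:,0],s["force"],s["torque"],s["time_s"],s["joint_pos"][5])
p=ctrl.capture("side");u,v=map(int,proj(p,(.4825,.0893,.135)))
cv2.imwrite("pics/turned.png",cv2.resize(p["image"][v-25:v+25,u-25:u+25],(400,400),interpolation=cv2.INTER_CUBIC))
```

```text
[0.48300418 0.08889929 0.19295036] [9.99699984e-01 2.44863803e-02 5.99354544e-04] [ 0.90373505 -2.36340655 -2.28573545] [-0.40664816 -0.24466709  0.00769754] 11.75 1.6408437059683576
```

View pics/turned.png

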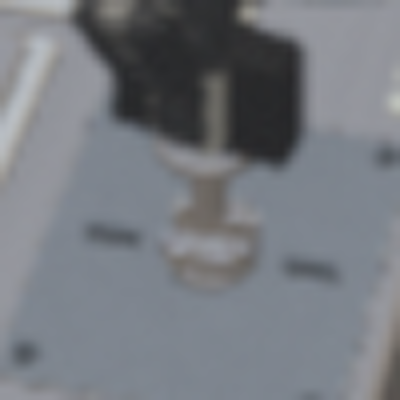

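carry_out --pt "1 0 0 0 0 0 2" --pt "1 0 0 0 0 0 3.5" --pt "1 0 0 0 0 0 3.5"

```text
time_s: 12.1
tcp_pos: [0.483, 0.0889, 0.193]
tcp_rot: [[0.999, -0.038, 0.001], [-0.038, -0.999, -0.001], [0.001, 0.001, -1.0]]
force: [1.5, -3.1, -3.4]
width: 0.017
grip_force: 78.0
```

Run:
```python
from h import *
for _ in range(4):
    p=ctrl.capture("side"); s=ctrl.read_state(); print(s["tcp_pos"],s["tcp_rot"][:2,0],s["force"],s["torque"])
```

```text
[0.48296351 0.08894721 0.19296972] [ 0.99930775 -0.03719844] [ 1.62709148 -3.6810961  -1.93307225] [-0.65524615 -0.40463693  0.12172705]
[0.48296183 0.08895631 0.19299041] [ 0.99930639 -0.03723507] [ 0.93476189 -2.53927636 -3.10165343] [-0.714773   -0.34907293  0.08502902]
[0.48294661 0.08895449 0.19298946] [ 0.9993028  -0.03733128] [ 2.09627655 -3.13415989 -3.6512298 ] [-0.7163863  -0.33067705  0.11062899]
[0.48294537 0.08896363 0.19298769] [ 0.99929622 -0.03750738] [ 1.67861517 -3.22313719 -2.94727119] [-0.79457853 -0.31919085  0.07063437]
```

carry_out --pt "1 0 0 0 0 0 -4" --pt "1 0 0 0 0 0 -8" --pt "1 0 0 0 0 0 -8" --pt "1 0 0 -1 0 0 -8" --pt "1 0 0 -2 0 0 -8" --pt "1 0 0 -3.5 0 0 -8" --pt "1 0 0 -5 0 0 -8" --pt "1 0 0 -5.2 0 0 -8"

```text
time_s: 13.1
tcp_pos: [0.4845, 0.0899, 0.2482]
tcp_rot: [[0.995, 0.101, 0.005], [0.101, -0.995, 0.001], [0.006, -0.001, -1.0]]
force: [0.0, 0.5, -1.3]
width: 0.017
grip_force: 78.4
```

Run:
```python
from h import *
s=ctrl.read_state();print(s["force"],s["torque"],s["tcp_pos"])
keytilt()
ps=[ctrl.capture("side") for _ in range(4)];p=ps[0]
im=np.mean([q["image"].astype(np.float32) for q in ps],0)
u,v=map(int,proj(p,(.4825,.0893,.14)))
a=cv2.resize(im[v-35:v+35,u-35:u+35],(400,400),interpolation=cv2.INTER_CUBIC)
b=cv2.resize(rect(p,im,(.480,.0893),.126,.03),(400,400))
cv2.imwrite("pics/out.png",np.clip(cv2.hconcat([a,b]),0,255).astype(np.uint8))
```

```text
[ 0.03746518  0.47416132 -1.31892926] [-0.02366735 -0.01226176 -0.00784068] [0.48448199 0.08990084 0.24816452]
side 0.83 [0.48442653 0.08934944 0.17556119] tip-tcp in tool mm [ 1.   0.4 70.6]
side 0.73 [0.48620855 0.08803504 0.17528412] tip-tcp in tool mm [ 3.9  1.8 69.3]
side 21 28 39 med [ -2.5 -12.6  23.7] min [-15.8 -18.3  21.6] max [15.7 -4.6 27.1]
side 28 40 3 med [-3.5 -6.4 38.4] min [-6.2 -6.9 37.8] max [ 1.3 -6.  40. ]
side 40 56 24 med [-3.  -5.2 48.8] min [-6.5 -7.6 40.3] max [ 2.4  0.7 55.6]
side 56 66 25 med [-4.  -1.4 60.1] min [-12.   -4.   56.1] max [ 9.5  1.7 65.8]
side 66 80 18 med [-1.3 -1.3 68.4] min [-11.7  -3.9  67.2] max [ 9.2  1.9 73.4]
```

View pics/out.png

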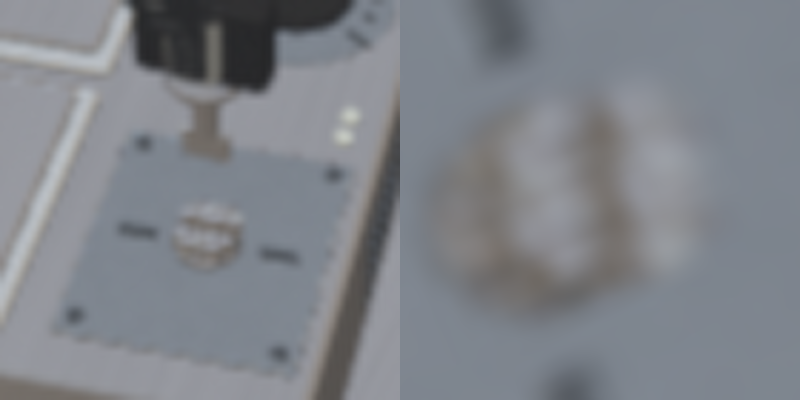

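```bash
python3 -c "
from h import *
plan((.478,.24,.248,-8),(.472,.379,.245,-23),(.472,.379,.17,-23))"
```

```text
[1.07, -15.04, -0.33] [0.0, 0.0, 13.8] rows 3.0
[-2.53, -13.68, 0.3] [0.0, 0.0, 15.0] rows 2.8
[0.0, 0.0, 7.5] [0.0, 0.0, 0.0] rows 1.5
```

carry_out --pt "1 0.2 -3 0 0 0 3" --pt "1 0.4 -6 0 0 0 6" --pt "1 0.7 -9 0 0 0 9" --pt "1 0.9 -12 0 0 0 12" --pt "1 1.1 -14.5 0 0 0 13.8" --pt "1 1.1 -15 0 0 0 13.8"

```text
time_s: 14.3
tcp_pos: [0.4784, 0.242, 0.245]
tcp_rot: [[0.991, -0.137, 0.0], [-0.137, -0.991, 0.001], [0.0, -0.001, -1.0]]
force: [-0.2, -0.8, -1.3]
width: 0.0173
grip_force: 78.5
```

carry_out --pt "1 -0.5 -3 0 0 0 3" --pt "1 -1 -6 0 0 0 6" --pt "1 -1.6 -9 0 0 0 9" --pt "1 -2.1 -12 0 0 0 12" --pt "1 -2.5 -13.5 0 0 0 15" --pt "1 -2.5 -13.7 0 0 0 15" --pt "1 -2.5 -13.7 0 0 0 15" --pt "1 -2.5 -13.7 0 0 0 15"

```text
time_s: 15.1
tcp_pos: [0.4729, 0.3775, 0.2447]
tcp_rot: [[0.921, -0.39, -0.0], [-0.39, -0.921, -0.001], [0.0, 0.001, -1.0]]
force: [-0.8, -0.2, -1.2]
width: 0.0169
grip_force: 78.6
```

Run:
```python
from h import *
keytilt()
s=ctrl.read_state();print(s["tcp_pos"],s["time_s"])
plan((.472,.379,.17,-23))
```

```text
side 0.79 [0.47614763 0.37579038 0.16862891] tip-tcp in tool mm [ 3.6  0.3 76.3]
side 0.75 [0.47531121 0.37447902 0.17178021] tip-tcp in tool mm [ 3.4  2.2 73.3]
side 21 28 28 med [ -9.4 -11.1  25.6] min [-30.9 -15.9  21.5] max [-1.1 -4.2 28. ]
side 28 40 5 med [ -4.3 -15.8  29.2] min [-14.5 -16.2  28.1] max [ 2.1 -9.1 29.6]
side 40 56 14 med [-6.3 -3.4 50.8] min [-9.  -5.7 46.5] max [-1.   2.  55.7]
side 56 66 19 med [-8.6 -0.6 59.5] min [-12.9  -5.7  56.5] max [-0.7  2.7 65.5]
side 66 80 9 med [-8.8 -0.9 70.7] min [-12.9  -1.5  66.9] max [ 2.   0.8 72.8]
top 0.7 [0.47408249 0.37973223 0.16978817] tip-tcp in tool mm [ 0.4 -1.8 75.3]
top 21 28 5 med [13.8  8.3 25.6] min [ 9.1  6.3 24.6] max [21.3 14.1 26.4]
top 28 40 3 med [12.4 11.2 28.2] min [11.   9.  28.2] max [13.3 11.8 29.4]
top 56 66 4 med [ 9.9  1.5 58.4] min [ 7.4  0.8 57.8] max [11.9  2.6 64.7]
top 66 80 6 med [ 8.   1.6 68.5] min [ 3.1 -1.4 67. ] max [12.1  3.3 71. ]
[0.47289479 0.37848974 0.24509867] 15.5
[-0.1, -0.01, 7.51] [-0.0, -0.0, -0.0] rows 1.5
```

carry_out --pt "1 -0.1 0 3 0 0 0" --pt "1 -0.1 0 6 0 0 0" --pt "1 -0.1 0 8.5 0 0 0" --pt "1 -0.1 0 10 0 0 0" --pt "1 -0.1 0 11.5 0 0 0" --pt "1 -0.1 0 13 0 0 0" --pt "1 -0.1 0 13 0 0 0"

```text
time_s: 16.2
tcp_pos: [0.4707, 0.3783, 0.1129]
tcp_rot: [[0.921, -0.39, -0.003], [-0.39, -0.921, -0.002], [-0.002, 0.003, -1.0]]
force: [-0.4, 1.1, -1.4]
width: 0.0173
grip_force: 78.6
```

carry_out --pt "1 0 0 1 0 0 0" --pt "1 0 0 2 0 0 0" --pt "1 0 0 2.7 0 0 0" --pt "1 0 0 2.8 0 0 0" --pt "1 0 0 2.8 0 0 0"

```text
time_s: 16.7
tcp_pos: [0.4717, 0.3791, 0.0867]
tcp_rot: [[0.921, -0.391, -0.0], [-0.391, -0.921, -0.0], [-0.0, 0.0, -1.0]]
force: [0.6, 0.3, -0.1]
width: 0.0168
grip_force: 78.6
```

carry_out --pt "1 0 0 0.15 0 0 0" --pt "1 0 0 0.15 0 0 0" --pt "0 0 0 0.1 0 0 0" --pt "-1 0 0 0.1 0 0 0" --pt "-1 0 0 0.1 0 0 0" --pt "-1 0 0 0.1 0 0 0" --pt "-1 0 0 0.1 0 0 0" --pt "-1 0 0 0.1 0 0 0"

```text
time_s: 17.5
tcp_pos: [0.4719, 0.3792, 0.086]
tcp_rot: [[0.921, -0.39, 0.0], [-0.39, -0.921, 0.0], [0.0, -0.0, -1.0]]
force: [-0.5, -1.0, 0.2]
width: 0.0852
grip_force: 0.0
```

carry_out --pt "-1 0 0 -0.5 0 0 0" --pt "-1 0 0 -2 0 0 0" --pt "-1 0 0 -4.5 0 0 0" --pt "-1 0 0 -8 0 0 0" --pt "-1 0 0 -12 0 0 0" --pt "-1 0 0 -16 0 0 0" --pt "-1 0 0 -19 0 0 0" --pt "-1 0 0 -19 0 0 0"

```text
time_s: 18.3
tcp_pos: [0.4749, 0.3814, 0.2843]
tcp_rot: [[0.921, -0.39, 0.011], [-0.39, -0.921, 0.008], [0.007, -0.012, -1.0]]
force: [-0.9, 0.8, 0.7]
width: 0.0851
grip_force: 0.0
```

Run:
```python
from h import *
s=ctrl.read_state();print(s["tcp_pos"],s["time_s"],s["joint_pos"])
for n in("side","top"):
    p=ctrl.capture(n); W=cloud(p)
    for lo,hi in((.05,.059),(.095,.112)):
        q=W[(np.hypot(W[:,0]-.472,W[:,1]-.379)<.055)&(W[:,2]>lo)&(W[:,2]<hi)]
        if len(q)>4: b=cv2.minAreaRect((q[:,:2]*1000).astype(np.float32)); print(n,len(q),b,np.median(q[:,2]))
plan((.50,.14,.27,10),(.5143,-.0875,.25,45),(.5143,-.0875,.16,45))
```

```text
[0.47490749 0.38136181 0.28425877] 18.3 [6.05086467e-01 2.40669180e-01 1.64853428e+00 3.18456382e-05
 1.23864394e+00 2.57692518e+00]
side 651 ((469.8940734863281, 378.8567810058594), (66.1955337524414, 77.29339599609375), 66.49715423583984) 0.054807800730213296
side 240 ((469.9365234375, 380.3450927734375), (18.20375633239746, 59.531715393066406), 66.37650299072266) 0.10324818718334011
top 348 ((473.0477294921875, 378.6783447265625), (66.7491226196289, 75.47574615478516), 66.56773376464844) 0.05470365823852208
top 159 ((473.0228271484375, 378.8218994140625), (19.335315704345703, 60.03035354614258), 65.94070434570312) 0.10309122159356843
[11.9, 20.97, 0.78] [-0.1, -0.2, -33.0] rows 4.8
[-2.54, 22.65, 2.0] [0.0, 0.0, -35.0] rows 4.6
[0.0, 0.0, 9.0] [0.0, 0.0, 0.0] rows 1.8
```

carry_out --pt "0 11.9 21 0.8 0 0 -33" --pt "0 11.9 21 0.8 0 0 -33" --pt "0 11.9 21 0.8 0 0 -33" --pt "0 11.9 21 0.8 0 0 -33" --pt "0 11.9 21 0.8 0 0 -33" --pt "0 11.9 21 0.8 0 0 -33" --force 100

```text
time_s: 19.0
tcp_pos: [0.4982, 0.1342, 0.2659]
tcp_rot: [[0.986, 0.168, -0.004], [0.168, -0.986, -0.003], [-0.005, 0.003, -1.0]]
force: [1.1, -0.2, -0.6]
width: 0.0425
grip_force: 0.0
```

carry_out --pt "0 -2.5 22.6 2 0 0 -35" --pt "0 -2.5 22.6 2 0 0 -35" --pt "0 -2.5 22.6 2 0 0 -35" --pt "0 -2.5 22.6 2 0 0 -35" --pt "0 -2.5 22.6 2 0 0 -35" --pt "0 -2.5 22.6 2 0 0 -35" --pt "0 -2.5 22.6 2 0 0 -35" --pt "0 -2.5 22.6 2 0 0 -35"

```text
time_s: 19.8
tcp_pos: [0.5135, -0.0862, 0.2471]
tcp_rot: [[0.707, 0.707, -0.002], [0.707, -0.707, 0.001], [-0.0, -0.002, -1.0]]
force: [-0.4, -0.5, 0.8]
width: 0.0426
grip_force: 0.0
```

Run:
```python
from h import *
s=ctrl.read_state();print(s["tcp_pos"],s["time_s"],s["width"],s["joint_pos"])
plan((.5143,-.0875,.1415,45))
```

```text
[ 0.51348672 -0.08618933  0.24707853] 19.8 0.04256313961998353 [-2.50410517e-01  1.11130903e-01  1.87868953e+00  8.85330295e-04
  1.15399138e+00  5.34251927e-01]
[-0.03, 0.17, 10.56] [-0.1, 0.0, 0.0] rows 2.1
```

carry_out --pt "0 0 0.15 3 0 0 0" --pt "0 0 0.15 6 0 0 0" --pt "0 0 0.15 8 0 0 0" --pt "0 0 0.15 9.5 0 0 0" --pt "0 0 0.15 10.4 0 0 0" --pt "0 0 0.15 10.4 0 0 0" --pt "0 0 0.15 10.4 0 0 0"

```text
time_s: 20.5
tcp_pos: [0.5156, -0.0878, 0.1445]
tcp_rot: [[0.706, 0.708, 0.001], [0.708, -0.706, -0.0], [0.0, 0.001, -1.0]]
force: [0.7, 0.2, -0.5]
width: 0.0428
grip_force: 0.0
```

Clear of everything, no contact. Lower 2 mm more and close on the bar.

carry_out --pt "0 0 0 0.2 0 0 0" --pt "1 0 0 0.2 0 0 0" --pt "1 0 0 0.2 0 0 0" --pt "1 0 0 0.2 0 0 0" --pt "1 0 0 0.2 0 0 0" --pt "1 0 0 0.2 0 0 0" --pt "1 0 0 0.2 0 0 0"

```text
time_s: 21.2
tcp_pos: [0.5152, -0.0884, 0.1429]
tcp_rot: [[0.708, 0.707, 0.0], [0.707, -0.708, 0.001], [0.001, -0.0, -1.0]]
force: [-2.2, 1.9, 5.5]
width: 0.012
grip_force: 98.8
```

Run:
```python
from h import *
s=ctrl.read_state();print(s["tcp_pos"],s["time_s"],s["width"],s["force"],s["torque"],s["tcp_rot"][:,0])
```

```text
[ 0.5151895  -0.08836811  0.14291213] 21.2 0.01202389558491531 [-2.2416466   1.90136694  5.46271896] [ 0.30277275  0.35651971 -0.17913631] [7.07558005e-01 7.06655036e-01 5.74665370e-04]
```

carry_out --pt "1 0 0 0 0 0 6" --pt "1 0 0 0 0 0 12" --pt "1 0 0 0 0 0 18" --pt "1 0 0 0 0 0 24" --pt "1 0 0 0 0 0 30" --pt "1 0 0 0 0 0 36"

```text
time_s: 21.8
tcp_pos: [0.5152, -0.0885, 0.1429]
tcp_rot: [[0.988, 0.154, 0.0], [0.154, -0.988, -0.0], [0.0, 0.0, -1.0]]
force: [-3.2, 1.0, 4.5]
width: 0.0118
grip_force: 98.9
```

carry_out --pt "1 0 0 0 0 0 6" --pt "1 0 0 0 0 0 12" --pt "1 0 0 0 0 0 18" --pt "1 0 0 0 0 0 24" --pt "1 0 0 0 0 0 30" --pt "1 0 0 0 0 0 34" --pt "1 0 0 0 0 0 34" --pt "1 0 0 0 0 0 34"

```text
time_s: 22.6
tcp_pos: [0.5152, -0.0887, 0.1429]
tcp_rot: [[0.907, -0.421, -0.0], [-0.421, -0.907, -0.0], [0.0, 0.0, -1.0]]
force: [-2.0, 1.1, 6.5]
width: 0.0119
grip_force: 98.8
```

Run:
```python
from h import *
s=ctrl.read_state();print(s["tcp_pos"],s["time_s"],s["width"],s["grip_force"],s["force"],s["torque"],s["tcp_rot"][:,0],s["joint_velocities"])
o=[]
for n in("side","top"):
    p=ctrl.capture(n);u,v=map(int,proj(p,(.5143,-.0875,.14)))
    o.append(cv2.resize(p["image"][v-40:v+40,u-40:u+40],(400,400),interpolation=cv2.INTER_CUBIC))
    W=cloud(p); q=W[(np.hypot(W[:,0]-.514,W[:,1]+.088)<.04)&(W[:,2]>.143)&(W[:,2]<.153)]; print(n,len(q))
cv2.imwrite("pics/dial.png",cv2.hconcat(o))
```

```text
[ 0.51516258 -0.08865152  0.14288626] 22.6 0.01191781954725606 98.8365912437439 [-2.00412506  1.13521304  6.50777654] [0.21718682 0.3947087  0.29507526] [ 9.07020191e-01 -4.21087132e-01  2.82004023e-05] [ 0.00090388  0.00073928  0.00011778 -0.00105826  0.00075605 -0.00042127]
side 52
top 0
```

View pics/dial.png

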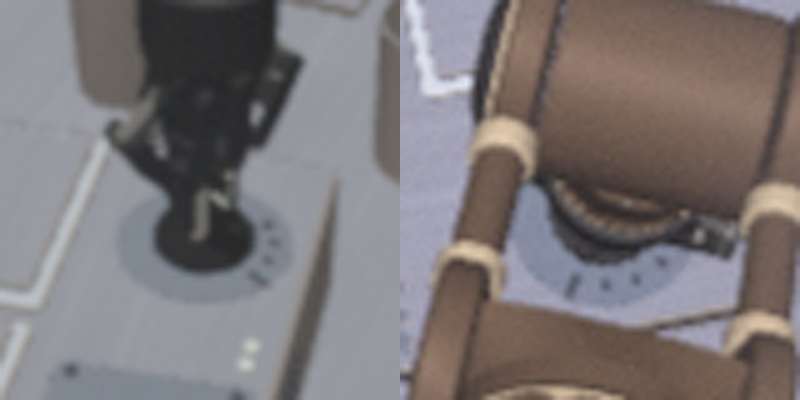

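carry_out --pt "1 0 0 0 0 0 1" --pt "1 0 0 0 0 0 1" --pt "1 0 0 0 0 0 1" --pt "1 0 0 0 0 0 1" --pt "1 0 0 0 0 0 1" --pt "1 0 0 0 0 0 1" --pt "1 0 0 0 0 0 1" --pt "1 0 0 0 0 0 1"

```text
time_s: 23.5
tcp_pos: [0.5151, -0.0886, 0.1429]
tcp_rot: [[0.9, -0.437, -0.0], [-0.437, -0.9, -0.0], [-0.0, 0.0, -1.0]]
force: [-2.0, 1.8, 5.4]
width: 0.0121
grip_force: 98.8
```

Run:
```python
from h import *
s=ctrl.read_state();print(s["torque"],s["grip_force"],s["tcp_rot"][:,0],s["time_s"])
p=ctrl.capture("top"); print([ (t,np.round(w(p,ctrl.spot_point(t,p)[0]["at"])[:3],3)) for t in("key","stand")])
if .15<s["torque"][2]<.6 and s["grip_force"]>50: print(ctrl.sign_off())
```

```text
[0.14078121 0.37887058 0.3498816 ] 98.82586240768433 [ 8.99560763e-01 -4.36795643e-01 -4.58549961e-06] 23.5
[('key', array([ 0.39 ,  0.282, -0.004])), ('stand', array([0.469, 0.383, 0.002]))]
the job is handed in; nothing more can be done
None
```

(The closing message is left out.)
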